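Take a photometer reading on the fifth filter

TASK

Get the bench photometer to take its reading: swing the sample lid fully shut over the cuvette, and push the pointer of the filter selector round, click by click, until it rests in its click stop at the fifth of the seven marks, counting clockwise with the long thick mark as the first. Only when both are so, press the round measuring key fully down and let it come up again. Do it all by pushing with the fingertips: grip and lift nothing, turn the selector with a light push, leave the cuvette in its well and everything else on the bench where it stands.

Things in the scene. Friction and masses are not known exactly. Their poses are not given: they have to be found in the camera images.
- photometer: light grey bench filter photometer, fixed, 180 x 210 mm, flat deck 48 mm above the worktop; origin at the centre of its underside, x from the operator's side to the back, y to its left, z up. On the deck: black tower 64 x 64 x 30 mm at (50, 62) mm with cuvette well and lid; key at (-45, 62); selector at (-25, -55); sloping display hood 92 mm wide, under 20 mm high, at (70, -47)
- selector_axis (a point): point on the filter selector's turning axis at deck height; axes as the photometer's. Black pointer knob: hub of radius 12.5 mm (skirt 19.5 mm, 5 mm high) and one straight pointer 9 mm thick reaching 44 mm from the axis; both 5 to 20 mm above the deck, white line on top
- pointer_tip (a point): the outer end of the selector's pointer, 44 mm from the axis and 12.5 mm above the deck; at joint value 0 its axes are the photometer's, and they turn with the pointer
- selector (a joint): rad, growing clockwise from above: 0 pointer at the first mark (long, thick; photometer's +y), a click stop every 0.5236, 1.571 straight back (+x), 3.142 at the seventh mark (-y), end stops 0.05 beyond. A spring draws it into the nearest stop; pushing over to the next takes about 3 N square to the pointer near its end, then it drops in by itself. Starts at one of the first three marks
- lid_hinge (a point): middle of the hinge line of the sample lid, at the back upper edge of the tower, 78 mm above the worktop; axes as the photometer's, the hinge line runs along y
- lid_edge (a point): middle of the free edge of the lid on its outside, 67 mm from the hinge line along the lid and 23 mm out from it; its axes are the photometer's when the lid is shut and swing with the lid
- lid (a joint): opening in rad: 0 fully shut (on the tower, its top 101 mm above the worktop), 1.57 upright, at most 1.85. Black hollow cap 66 x 64 x 23 mm, closed side outwards. The stiff hinge holds it wherever it is left; moving it takes about 1 N at the free edge. Pushed from behind it swings forward over the cuvette
- key_top (a point): centre of the top of the round grey measuring key (28 mm across) when up: 9 mm above the deck; moves with the key
- key (a joint): travel of the key in m: 0 up, 0.005 fully down; 1.2 N to start, 4 N fully down, springs back
- cuvette: clear cuvette 12.5 x 12.5 x 42 mm standing loose in the well, origin at the centre of its underside; its top 13.5 mm stand out of the tower, inside the lid when that is shut
- brown_jar: brown screw-cap jar 50 mm across, 85 mm high, close to the left side of the photometer; origin under its centre; stays where it is
- beaker: empty plastic beaker 57 mm across, 70 mm high, close to the right side of the photometer; origin under its centre; stays where it is
- jar: white screw-cap sample jar 46 mm across, 70 mm high, behind the beaker; origin under its centre; stays where it is
- calculator: pocket calculator 115 x 70 x 14 mm near the front edge, left of the photometer; origin under its centre; stays where it is
- tape: roll of tape lying flat, 57 mm across, 18 mm high, in front of the brown jar; origin under its centre; stays where it is

How it is judged:
By the outcome, as a careful person would: the job done as asked, in the order asked, and still so for the second after the job is handed in, with the robot touching nothing.
It also fails if it takes over 58 s, if anything falls off the work surface, if the arm or the gripper's body presses on something with over 40 N, if the wrist force passes 120 N, or if a joint passes its speed limit or range.

ROBOT

A 6-joint arm with a two-finger parallel gripper is mounted at the origin on a cart in front of the work surface, level with it; the furniture and walls round the work are solid. World frame = base frame: x ahead of the robot, y to its left, z up, the work surface at z = 0. Lengths are in m, angles in rad, forces in N, time in s.
With the tool pointing down it reaches from about 0.3 to 0.775 m from the base axis. Payload 14.6 kg.
Tool frame: the origin (TCP) lies midway between the tips of the shut fingers; the grasp point (between the pads) lies 19 mm behind it (ctrl.pinch_z is the distance from the TCP to the grasp point, in m); z points along the fingers, y is the line along which they close (so a half turn about z gives the same grasp; the last joint's range is limited). The gripper opens to 94 mm and grips with 3 to 60 N. Pads are 16 mm wide; open, the fingers measure 119 mm over their backs; the gripper's body (75 mm by 177 mm) begins 78 mm behind the grasp point.
Start: joints at [1.251, 0.3, 1.521, -0, 1.321, -0.067], TCP at [0.138, 0.533, 0.205] pointing down, gripper open.
Joint ranges: [-3.03, 3.03], [-0.79, 2.21], [0.23, 2.52], [-1.04, 4.18], [0, 3.07], [-2.55, 2.55]. Speed limits (rad/s): [2.22, 2.22, 2.57, 3.14, 3.14, 3.14].

INTERFACE

Orientations are given as [roll, pitch, yaw] about the fixed x, y, z axes, in that order (R = Rz(yaw) Ry(pitch) Rx(roll)).
In Python, from station import ctrl gives the robot as it stands.
- The arm moves only by the tool jog_arm, never from a script. Its argument "motion" is a list of rows, each a list of 7 numbers: the shift along the tool's x, y, z in m, then the turn, a rotation vector about the tool's x, y, z in rad, then the opening, from -1 (shut) to 1 (fully open). In form: [[tx, ty, tz, rx, ry, rz, gripper], ...]. A call has 1 to 5 rows; each row shifts and turns the commanded pose from where the row before left it, along the tool's axes as they then stand; what a row does not reach is not made up. A row lasts 1/10 s, in which the tool goes at most 50 mm and 8.59 degrees, less where a joint would pass 70% of its speed; a pose out of reach is approached as far as the arm can. A call is refused whole if a number of a shift passes 0.05 or a number of a turn 0.15, either way. A call with a gripper value outside its range is refused whole. The fingers move at their own pace and stop on an object; "squeeze" is the grip in N (left out, the last holds). Time passes only in rows, so rows that do not move let the fingers close. It gives the time, the measured TCP pose, the force, the opening and the grip force at its end, in the units of the state.
- ctrl.get_obs(): the state, without advancing time (a new reading comes with each control period).
- ctrl.camera(name): name is "side" or "top"; returns the picture (400x640x3 uint8, red, green, blue); there is no depth.
- ctrl.camera_model(name): a dict with "intrinsics" (3x3 intrinsics, pixels), "k1" (the pictures are not rectified: a ray, as slopes to the right and down, at radius r is drawn at 1 + k1 r^2 times it, then the intrinsics apply), "rvec" (rotation vector, rad) and "tvec" (3), from world to camera coordinates, as OpenCV has them. Camera axes: x right, y down, z forward; pixel columns grow to the right and rows downward; lengths in m; the calibration is good to about 2 mm. A picture is of the moment at which its call begins. camera_model takes no time and is no camera call.
- ctrl.hand_in(): hands the job in; it is judged then, once.
The state is a dict: "time_s": time; "qpos": joint angles; "joint_vel": joint speeds; "tau": joint torques, N m; "ee_pos": TCP position; "eef_rot": TCP orientation; "force": force on the tool from outside, world axes, zero at the start; "moment": the same for the moment, N m; "grip_width": finger opening in m; "grip_force": force on a finger pad.
Only numpy, scipy, OpenCV 4.12 (cv2) and the standard library are available. Lean on these libraries where they do the work, as an engineer would, in place of code of your own. Each camera call takes 0.05 s, during which the arm holds its last target. There are 200 camera calls.

## Working session

There is one attempt and no reset: what is moved stays moved. The work goes in short steps, Python scripts to look and compute and a tool call to move; the robot and the scene stay as the last step left them, time stands still between calls to the robot, and variables do not carry over. Pictures are saved under pics/ and viewed, at most 10 in all, crops included, and the job is handed in when it is done.

Besides the shell and the picture viewer there is one more tool, called after "Request:" as name(argument=value, ...) on one line, values as JSON. jog_arm: Moves the arm, as the interface text tells. Its arguments: {"type":"object","properties":{"motion":{"type":"array"},"squeeze":{"type":"number"}},"required":["motion"]}

```bash
ls; mkdir -p pics; python3 - <<'E'
from station import ctrl
import cv2,numpy as np
o=ctrl.get_obs();print({k:np.round(v,3).tolist() for k,v in o.items()})
for n in("top","side"):
    cv2.imwrite(f"pics/{n}0.png",ctrl.camera(n)[:,:,::-1]); m=ctrl.camera_model(n);print(n,m)
E
```

```text
pics
{'time_s': 0.0, 'qpos': [1.251, 0.3, 1.522, -0.0, 1.321, -0.067], 'joint_vel': [-0.001, -0.0, 0.0, -0.001, -0.001, -0.001], 'tau': [-0.001, -53.18, -35.274, 0.071, 0.024, -0.0], 'ee_pos': [0.137, 0.532, 0.205], 'eef_rot': [-3.14, -0.0, 2.889], 'force': [0.692, -0.091, 1.206], 'moment': [-0.027, -0.04, -0.011], 'grip_force': 0.0, 'grip_width': 0.094}
top {'intrinsics': array([[465.46073099,   0.        , 320.84863163],
       [  0.        , 465.46073099, 200.00169615],
       [  0.        ,   0.        ,   1.        ]]), 'k1': -0.029391426871333007, 'rvec': array([ 2.21786212, -2.17948703,  0.06641002]), 'tvec': array([-0.14386867,  0.59115418,  1.27517133])}
side {'intrinsics': array([[438.84983987,   0.        , 314.76322651],
       [  0.        , 438.84983987, 194.72196289],
       [  0.        ,   0.        ,   1.        ]]), 'k1': -0.0482469600177086, 'rvec': array([ 0.28179918, -2.6292757 ,  1.46990821]), 'tvec': array([0.5672664 , 0.19192344, 0.82518066])}
```

View pics/top0.png

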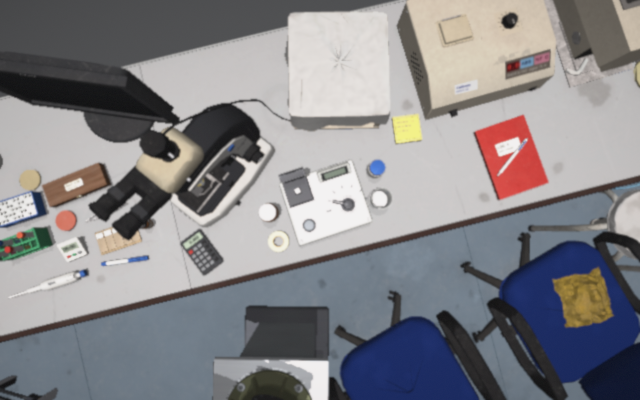

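View pics/side0.png

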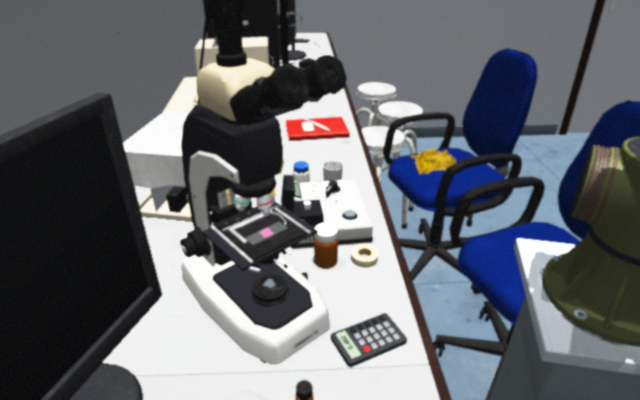

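The top view shows the photometer, with corners near (281,192), (350,160), (371,222) and (300,243). The tower and lid are at about (297,187), the key at (309,225) and the selector at (347,204). The side view shows it partly hidden behind the microscope, at about (330,210).

```bash
cat > h.py <<'E'
from station import ctrl
import cv2,numpy as np
M={n:ctrl.camera_model(n) for n in("top","side")}
def proj(n,P):
    m=M[n];d=np.array([m["k1"],0,0,0,0])
    return cv2.projectPoints(np.atleast_2d(np.array(P,float)),m["rvec"],m["tvec"],m["intrinsics"],d)[0][:,0]
def ray(n,uv):
    m=M[n];d=np.array([m["k1"],0,0,0,0])
    x=cv2.undistortPoints(np.array(uv,float).reshape(-1,1,2),m["intrinsics"],d)[:,0]
    R=cv2.Rodrigues(m["rvec"])[0]
    return -R.T@m["tvec"],np.c_[x,np.ones(len(x))]@R
def onz(n,uv,z):
    c,d=ray(n,uv);return c+d*((z-c[2])/d[:,2])[:,None]
def crop(n,x0,y0,x1,y1,s,f):
    im=ctrl.camera(n)[:,:,::-1]
    cv2.imwrite(f,cv2.resize(im[y0:y1,x0:x1],None,fx=s,fy=s,interpolation=cv2.INTER_CUBIC))
E
python3 - <<'E'
from h import *
for n in M: print(n,ray(n,[[320,200]])[0],proj(n,[[0,0,0],ctrl.get_obs()["ee_pos"],[.5,0,0],[.5,-.2,0]]).round(0).tolist())
print(onz("top",[[281,192],[350,160],[371,222],[300,243]],.048).round(3))
crop("top",250,145,400,260,5.2,"pics/t1.png")
crop("side",260,140,400,280,4,"pics/s1.png")
E
```

```text
top [ 0.52588377 -0.12377827  1.30550702] [[269.0, 414.0], [34.0, 385.0], [272.0, 233.0], [344.0, 234.0]]
side [0.41622817 0.71076089 0.60093425] [[609.0, 294.0], [730.0, 558.0], [353.0, 261.0], [364.0, 210.0]]
[[ 0.612 -0.025  0.048]
 [ 0.702 -0.211  0.048]
 [ 0.535 -0.27   0.048]
 [ 0.475 -0.079  0.048]]
```

View pics/t1.png

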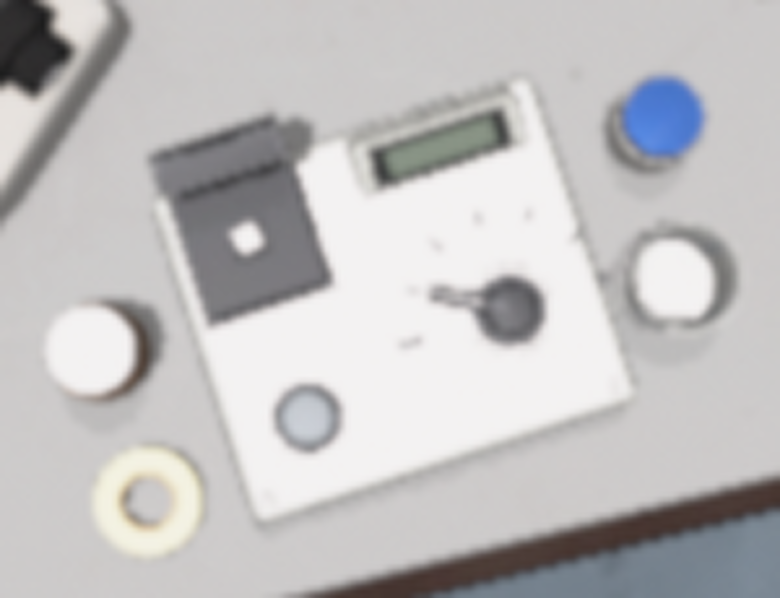

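View pics/s1.png

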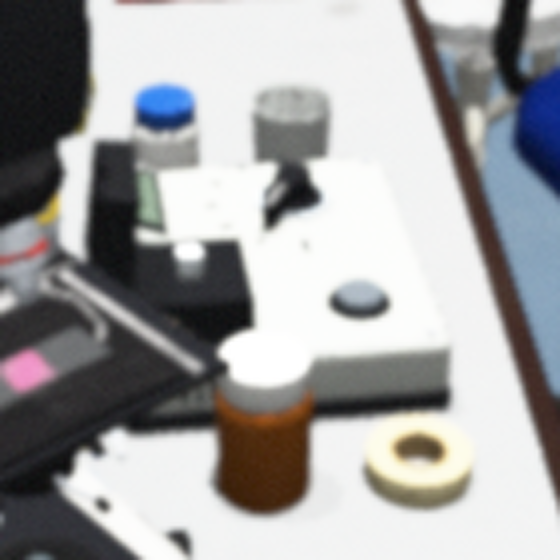

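The top crop (scale 5.2, offset 250,145) shows the deck corners at (258,522) and (633,393). The key is at (308,417), the hub at (511,310), and the pointer tip at about (434,293), which is the second mark. The thick first mark is at (410,343). The lid stands upright at the back of the tower, which has its front corners at (211,325) and (331,283). The side crop (scale 4, offset 260,140) shows the key at (360,297), the cuvette top at (189,247) and the hub at about (298,185).

```bash
cat >> h.py <<'E'
def tp(x,y): return [(x+.5)/5.2-.5+250,(y+.5)/5.2-.5+145]
def sp(x,y): return [(x+.5)/4-.5+260,(y+.5)/4-.5+140]
def tri(a,b):
    (c1,d1),(c2,d2)=ray("top",[a]),ray("side",[b]);d1,d2=d1[0]/np.linalg.norm(d1),d2[0]/np.linalg.norm(d2)
    s,t=np.linalg.lstsq(np.c_[d1,-d2],c2-c1,rcond=None)[0]
    p,q=c1+s*d1,c2+t*d2;return (p+q)/2,np.linalg.norm(p-q)
E
python3 - <<'E'
from h import *
for n,a,b in [("key",(308,417),(360,296)),("cuv",(246,238),(189,247)),("browncap",(92,350),(265,357)),("FLdeck",(258,522),(448,349))]:
    p,e=tri(tp(*a),sp(*b));print(n,p.round(4),round(e,4))
F=[((-90,105,48),(258,522)),((-90,-105,48),(633,393)),((90,-105,48),(527,80)),((-45,62,57),(308,417)),((-25,-55,68),(511,310)),((18,94,78),(211,325)),((18,30,78),(331,283))]
A=np.array([f[0] for f in F])/1e3
W=np.array([onz("top",[tp(*f[1])],f[0][2]/1e3)[0] for f in F])
a,w=A[:,:2]@[1,1j],W[:,:2]@[1,1j]
r=np.vdot(a-a.mean(),w-w.mean());yaw=np.angle(r);t=w.mean()-np.exp(1j*yaw)*a.mean()
print("yaw",yaw,"t",t,"res mm",np.round((w-np.exp(1j*yaw)*a-t)*1e3,1))
L=lambda P:((P[:,:2]@[1,1j]-t)*np.exp(-1j*yaw)*1e3).round(1)
print("tip",L(onz("top",[tp(433,293)],.068)),"marks",L(onz("top",[tp(*p) for p in[(410,343),(412,290),(437,243),(478,217),(530,213)]],.048)))
for z in(.12,.135,.145):print("lid edge",z,L(onz("top",[tp(152,158),tp(272,115),tp(180,200),tp(296,165)],z)))
np.save("pose.npy",[t.real,t.imag,yaw])
print("micro",onz("top",[[272,150],[258,125],[120,235]],.05).round(3).tolist(),onz("top",[[258,125],[120,235]],.3).round(3).tolist(),"box",onz("top",[[290,127],[388,124]],0.).round(3).tolist())
E
```

```text
key [ 0.5239 -0.1021  0.0495] 0.001
cuv [ 0.6136 -0.0699  0.0906] 0.0004
browncap [0.5561 0.0073 0.0803] 0.0005
FLdeck [ 0.4699 -0.0767  0.0387] 0.0013
yaw 0.341772675641103 t (0.5864672429922104-0.14526484530120576j) res mm [ 3.2-0.6j  2.9+3.7j -4.1+0.8j  1.1-0.2j -0.4+0.2j -1.8-1.8j -0.8-2.j ]
tip [-4.4-19.6j] marks [-24.5 -0.9j   1.3-10.7j  20.4-30.9j  26.5-55.5j  19.8-81.9j]
lid edge 0.12 [100.7+92.7j 102.1+30.j   76.6+86.1j  74.9+26.6j]
lid edge 0.135 [ 98.8+92.j  100.2+30.1j  75. +85.6j  73.3+26.8j]
lid edge 0.145 [97.5+91.6j 98.9+30.2j 74. +85.2j 72.2+26.9j]
micro [[0.725, 0.002, 0.05], [0.793, 0.041, 0.05], [0.488, 0.407, 0.05]] [[0.74, 0.009, 0.3], [0.495, 0.301, 0.3]] box [[0.8, -0.043, 0.0], [0.814, -0.321, 0.0]]
```

```bash
cat >> h.py <<'E'
T=np.load("pose.npy") if __import__("os").path.exists("pose.npy") else None
from scipy.spatial.transform import Rotation as Ro
def loc(x,y):
    c,s=np.cos(T[2]),np.sin(T[2]);return [T[0]+(c*x-s*y)/1e3,T[1]+(s*x+c*y)/1e3]
def toloc(p):
    c,s=np.cos(T[2]),np.sin(T[2]);d=np.array(p[:2])-T[:2];return np.array([c*d[0]+s*d[1],-s*d[0]+c*d[1]])*1e3
def rows(wps,start=None,step=.04,turn=.14):
    """wps: (x,y,z,yaw) world; prints rows in tool axes"""
    o=ctrl.get_obs();p,y=(np.array(o["ee_pos"]),o["eef_rot"][2]) if start is None else (np.array(start[:3]),start[3])
    for w in wps:
        d=np.array(w[:3])-p;dy=(w[3]-y+np.pi)%(2*np.pi)-np.pi
        n=int(max(1,np.ceil(np.linalg.norm(d)/step),np.ceil(abs(dy)/turn)))
        for i in range(n):
            R=Ro.from_euler("xyz",[np.pi,0,y]);t=R.inv().apply(d/n)
            print([*map(float,t.round(3)),0,0,round(float(-dy/n),3),-1]);y+=dy/n
        p=np.array(w[:3]);print("-- at",np.round([*p,y],3))
E
python3 - <<'E'
from h import *
ang=np.linspace(1.32,-.1,15)
n=len(ang);yaws=np.linspace(2.889,.785,n)
W=[(.12,.46,.27,2.889)]+[(.37*np.cos(a),.37*np.sin(a),.33,yy) for a,yy in zip(ang,yaws)]+[(.60,-.12,.30,.785),(*loc(134,38),.27,.785)]
rows(W,step=.05,turn=.16)
E
```

```text
[-0.001, -0.037, -0.032, 0, 0, -0.0, -1]
[-0.001, -0.037, -0.032, 0, 0, -0.0, -1]
-- at [0.12  0.46  0.27  2.889]
[0.001, -0.035, -0.02, 0, 0, -0.0, -1]
[0.001, -0.035, -0.02, 0, 0, -0.0, -1]
[0.001, -0.035, -0.02, 0, 0, -0.0, -1]
-- at [0.092 0.358 0.33  2.889]
[-0.037, -0.002, -0.0, 0, 0, 0.15, -1]
-- at [0.128 0.347 0.33  2.739]
[-0.038, -0.0, -0.0, 0, 0, 0.15, -1]
-- at [0.162 0.333 0.33  2.588]
[-0.037, 0.002, 0.0, 0, 0, 0.15, -1]
-- at [0.195 0.314 0.33  2.438]
[-0.037, 0.004, 0.0, 0, 0, 0.15, -1]
-- at [0.226 0.293 0.33  2.288]
[-0.037, 0.005, 0.0, 0, 0, 0.15, -1]
-- at [0.254 0.269 0.33  2.138]
[-0.037, 0.007, 0.0, 0, 0, 0.15, -1]
-- at [0.28  0.242 0.33  1.987]
[-0.036, 0.009, 0.0, 0, 0, 0.15, -1]
-- at [0.303 0.212 0.33  1.837]
[-0.036, 0.011, 0.0, 0, 0, 0.15, -1]
-- at [0.323 0.18  0.33  1.687]
[-0.035, 0.013, 0.0, 0, 0, 0.15, -1]
-- at [0.34  0.147 0.33  1.536]
[-0.035, 0.014, 0.0, 0, 0, 0.15, -1]
-- at [0.353 0.111 0.33  1.386]
[-0.034, 0.016, 0.0, 0, 0, 0.15, -1]
-- at [0.362 0.075 0.33  1.236]
[-0.033, 0.018, 0.0, 0, 0, 0.15, -1]
-- at [0.368 0.038 0.33  1.086]
[-0.032, 0.019, 0.0, 0, 0, 0.15, -1]
-- at [0.37  0.001 0.33  0.935]
[-0.031, 0.021, 0.0, 0, 0, 0.15, -1]
-- at [ 0.368 -0.037  0.33   0.785]
[0.021, 0.045, 0.006, 0, 0, -0.0, -1]
[0.021, 0.045, 0.006, 0, 0, -0.0, -1]
[0.021, 0.045, 0.006, 0, 0, -0.0, -1]
[0.021, 0.045, 0.006, 0, 0, -0.0, -1]
[0.021, 0.045, 0.006, 0, 0, -0.0, -1]
-- at [ 0.6   -0.12   0.3    0.785]
[0.037, 0.01, 0.01, 0, 0, -0.0, -1]
[0.037, 0.01, 0.01, 0, 0, -0.0, -1]
[0.037, 0.01, 0.01, 0, 0, -0.0, -1]
-- at [ 0.7   -0.065  0.27   0.785]
```

Request:
jog_arm(motion=[[0,-0.037,-0.032,0,0,0,-1],[0,-0.037,-0.032,0,0,0,-1],[0,-0.035,-0.02,0,0,0,-1],[0,-0.035,-0.02,0,0,0,-1],[0,-0.035,-0.02,0,0,0,-1]], squeeze=5)

```text
time_s: 0.7
ee_pos: [0.0923, 0.3577, 0.3301]
eef_rot: [3.142, 0.0, 2.889]
force: [0.2, 0.2, 0.8]
grip_width: 0.0577
grip_force: 0.0
```

Request:
jog_arm(motion=[[-0.037,-0.002,0,0,0,0.145,-1],[-0.038,0,0,0,0,0.145,-1],[-0.037,0.002,0,0,0,0.145,-1],[-0.037,0.003,0,0,0,0.145,-1],[-0.037,0.004,0,0,0,0.145,-1]])

```text
time_s: 1.2
ee_pos: [0.2553, 0.269, 0.3293]
eef_rot: [-3.141, 0.0, 2.158]
force: [1.0, -0.2, 0.7]
grip_width: 0.0172
grip_force: 0.0
```

Request:
jog_arm(motion=[[-0.037,0.006,0,0,0,0.145,-1],[-0.036,0.008,0,0,0,0.145,-1],[-0.036,0.01,0,0,0,0.145,-1],[-0.035,0.012,0,0,0,0.145,-1],[-0.035,0.014,0,0,0,0.145,-1]])

```text
time_s: 1.7
ee_pos: [0.3552, 0.1134, 0.3294]
eef_rot: [-3.141, 0.0, 1.433]
force: [0.8, 1.2, -0.5]
grip_width: 0.0008
grip_force: 0.0
```

Request:
jog_arm(motion=[[-0.034,0.015,0,0,0,0.145,-1],[-0.033,0.017,0,0,0,0.145,-1],[-0.032,0.018,0,0,0,0.145,-1],[-0.031,0.02,0,0,0,0.145,-1],[0,0,0,0,0,0,-1]])

```text
time_s: 2.2
ee_pos: [0.3758, -0.0336, 0.3292]
eef_rot: [-3.142, 0.001, 0.85]
force: [-0.2, -0.3, 0.3]
grip_width: 0.0004
grip_force: 0.0
```

```bash
python3 - <<'E'
from h import *
rows([(.60,-.13,.30,.785),(*loc(136,38),.25,.785),(*loc(132,38),.125,.785)],step=.05)
E
```

```text
[0.015, 0.046, 0.006, 0, 0, 0.013, -1]
[0.016, 0.046, 0.006, 0, 0, 0.013, -1]
[0.016, 0.046, 0.006, 0, 0, 0.013, -1]
[0.017, 0.046, 0.006, 0, 0, 0.013, -1]
[0.018, 0.046, 0.006, 0, 0, 0.013, -1]
-- at [ 0.6   -0.13   0.3    0.785]
[0.04, 0.008, 0.017, 0, 0, -0.0, -1]
[0.04, 0.008, 0.017, 0, 0, -0.0, -1]
[0.04, 0.008, 0.017, 0, 0, -0.0, -1]
-- at [ 0.702 -0.064  0.25   0.785]
[-0.001, -0.001, 0.042, 0, 0, -0.0, -1]
[-0.001, -0.001, 0.042, 0, 0, -0.0, -1]
[-0.001, -0.001, 0.042, 0, 0, -0.0, -1]
-- at [ 0.698 -0.065  0.125  0.785]
```

Request:
jog_arm(motion=[[0.015,0.046,0.006,0,0,0.013,-1],[0.016,0.046,0.006,0,0,0.013,-1],[0.016,0.046,0.006,0,0,0.013,-1],[0.017,0.046,0.006,0,0,0.013,-1],[0.018,0.046,0.006,0,0,0.013,-1]])

```text
time_s: 2.7
ee_pos: [0.6031, -0.1248, 0.2989]
eef_rot: [-3.141, -0.0, 0.795]
force: [-0.0, -0.4, 1.2]
grip_width: 0.0004
grip_force: 0.0
```

Request:
jog_arm(motion=[[0.04,0.008,0.01,0,0,0,-1],[0.04,0.008,0.01,0,0,0,-1],[0.04,0.008,0.01,0,0,0,-1],[0,0,0.01,0,0,0,-1],[0,0,0,0,0,0,-1]])

```text
time_s: 3.2
ee_pos: [0.7024, -0.0548, 0.2566]
eef_rot: [-3.138, 0.003, 0.796]
force: [-0.6, -0.2, -0.6]
grip_width: 0.0008
grip_force: 0.0
```

```bash
python3 - <<'E'
from h import *
o=ctrl.get_obs();print(np.round(o["force"],1),toloc(o["ee_pos"]),o["qpos"])
a=cv2.resize(ctrl.camera("top")[100:300,200:420,::-1],None,fx=2.7,fy=2.7);b=cv2.resize(ctrl.camera("side")[0:300,100:420,::-1],None,fx=1.25,fy=1.25)
h=max(a.shape[0],b.shape[0]);P=lambda i:cv2.copyMakeBorder(i,0,h-i.shape[0],0,0,cv2.BORDER_CONSTANT)
im=np.hstack([P(a),P(b)]);im=cv2.resize(im,None,fx=.79,fy=.79);print(im.shape);cv2.imwrite("pics/c1.png",im)
E
```

```text
[-0.6 -0.2 -0.6] [139.56237483  46.40027278] [-1.29776226e-01  6.49263421e-01  9.01323853e-01 -4.54461823e-05
  1.59513833e+00  6.44839639e-01]
(427, 785, 3)
```

View pics/c1.png

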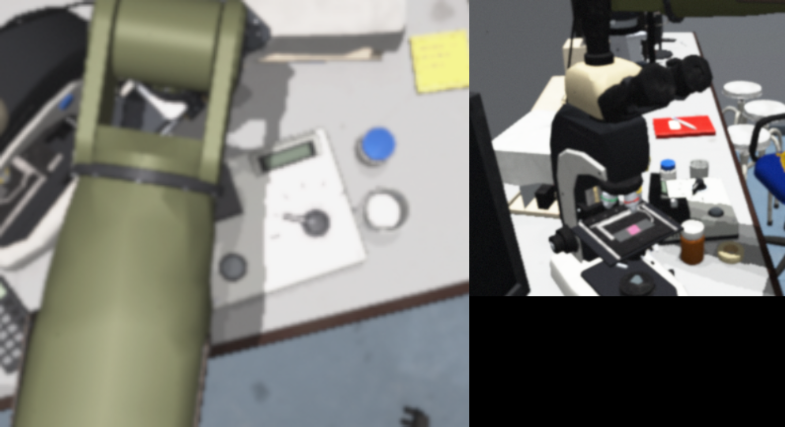

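The top part shows the arm over the tower, with no contact. The selector pointer is still at the second mark, at about (292,216) from a hub at (315,222). In the side part the hand is hidden behind the microscope at about (610,150). Next I'll go down behind the lid.

Request:
jog_arm(motion=[[-0.005,0.002,0.033,0,0,0,-1],[-0.005,0.002,0.033,0,0,0,-1],[0,0,0.033,0,0,0,-1],[0,0,0.033,0,0,0,-1],[0,0,0,0,0,0,-1]])

```text
time_s: 3.8
ee_pos: [0.6964, -0.0665, 0.1245]
eef_rot: [-3.137, 0.003, 0.793]
force: [-0.5, -0.2, 0.1]
grip_width: 0.0008
grip_force: 0.0
```

Request:
jog_arm(motion=[[-0.009,-0.0043,0,0,0,0,-1],[-0.009,-0.0043,0,0,0,0,-1],[-0.009,-0.0043,0,0,0,0,-1],[-0.009,-0.0043,0,0,0,0,-1],[0,0,0,0,0,0,-1]])

```text
time_s: 4.3
ee_pos: [0.6611, -0.0805, 0.1309]
eef_rot: [3.138, -0.002, 0.793]
force: [-0.1, -0.2, 0.3]
grip_width: 0.0004
grip_force: 0.0
```

Request:
jog_arm(motion=[[-0.009,-0.0043,0,0,0,0,-1],[-0.009,-0.0043,0,0,0,0,-1],[0,0,0,0,0,0,-1]])

```text
time_s: 4.6
ee_pos: [0.6424, -0.0869, 0.1295]
eef_rot: [3.14, -0.001, 0.793]
force: [0.9, 0.4, -1.0]
grip_width: 0.0005
grip_force: 0.0
```

Request:
jog_arm(motion=[[-0.009,-0.0043,0.003,0,0,0,-1],[-0.009,-0.0043,0.003,0,0,0,-1],[-0.0045,-0.002,0.005,0,0,0,-1],[0,0,0.005,0,0,0,-1],[0,0,0,0,0,0,-1]])

```text
time_s: 5.1
ee_pos: [0.6191, -0.0949, 0.111]
eef_rot: [-3.141, 0.0, 0.794]
force: [-0.3, -0.6, -0.0]
grip_width: 0.0008
grip_force: 0.0
```

Request:
jog_arm(motion=[[0,0,0.004,0,0,0,-1],[0,0,0.003,0,0,0,-1],[0,0,0,0,0,0,-1]])

```text
time_s: 5.4
ee_pos: [0.6188, -0.0949, 0.1038]
eef_rot: [-3.141, 0.0, 0.794]
force: [-0.3, -0.9, 0.3]
grip_width: 0.0005
grip_force: 0.0
```

Request:
jog_arm(motion=[[0,0,0.002,0,0,0,-1],[0,0,0.001,0,0,0,-1],[0,0,0,0,0,0,-1]])

```text
time_s: 5.7
ee_pos: [0.6189, -0.095, 0.1014]
eef_rot: [3.142, -0.0, 0.794]
force: [-0.4, -0.5, -0.1]
grip_width: 0.0007
grip_force: 0.0
```

Request:
jog_arm(motion=[[0,0,0.0015,0,0,0,-1],[0,0,0,0,0,0,-1]])

```text
time_s: 5.9
ee_pos: [0.6191, -0.0951, 0.1011]
eef_rot: [3.141, -0.0, 0.794]
force: [-4.5, 0.6, 10.2]
grip_width: 0.0001
grip_force: 4.9
```

Request:
jog_arm(motion=[[0,0,0.0015,0,0,0,-1],[0,0,0,0,0,0,-1]])

```text
time_s: 6.1
ee_pos: [0.6192, -0.0952, 0.1009]
eef_rot: [3.14, -0.001, 0.794]
force: [-10.1, 1.7, 20.3]
grip_width: 0.0007
grip_force: 10.3
```

```bash
cat >> h.py <<'E'
def fing(phi,z,r=35,d=12.5):
    u=np.array([np.sin(phi),np.cos(phi)]);t=np.array([np.cos(phi),-np.sin(phi)])
    return (*loc(*(np.array([-25,-55])+r*u-d*t)),z,T[2]-phi+np.pi)
E
python3 - <<'E'
from h import *
o=ctrl.get_obs();p=o["ee_pos"]
rows([(p[0],p[1],.16,o["eef_rot"][2]),fing(.2,.13),fing(.2,.057)],step=.04,turn=.145)
E
```

```text
[0.0, 0.0, -0.03, 0, 0, -0.0, -1]
[0.0, 0.0, -0.03, 0, 0, -0.0, -1]
-- at [ 0.619 -0.095  0.16   0.794]
[-0.005, 0.001, 0.002, 0, 0, -0.138, -1]
[-0.005, 0.0, 0.002, 0, 0, -0.138, -1]
[-0.005, -0.001, 0.002, 0, 0, -0.138, -1]
[-0.005, -0.001, 0.002, 0, 0, -0.138, -1]
[-0.005, -0.002, 0.002, 0, 0, -0.138, -1]
[-0.005, -0.003, 0.002, 0, 0, -0.138, -1]
[-0.004, -0.003, 0.002, 0, 0, -0.138, -1]
[-0.004, -0.004, 0.002, 0, 0, -0.138, -1]
[-0.003, -0.004, 0.002, 0, 0, -0.138, -1]
[-0.002, -0.005, 0.002, 0, 0, -0.138, -1]
[-0.002, -0.005, 0.002, 0, 0, -0.138, -1]
[-0.001, -0.005, 0.002, 0, 0, -0.138, -1]
[-0.0, -0.005, 0.002, 0, 0, -0.138, -1]
[0.0, -0.005, 0.002, 0, 0, -0.138, -1]
[0.001, -0.005, 0.002, 0, 0, -0.138, -1]
[0.002, -0.005, 0.002, 0, 0, -0.138, -1]
[0.002, -0.005, 0.002, 0, 0, -0.138, -1]
[0.003, -0.004, 0.002, 0, 0, -0.138, -1]
-- at [ 0.564 -0.173  0.13   3.283]
[0.0, -0.0, 0.036, 0, 0, 0.0, -1]
[0.0, -0.0, 0.036, 0, 0, 0.0, -1]
-- at [ 0.564 -0.173  0.057  3.283]
```

Request:
jog_arm(motion=[[0,0,-0.03,0,0,0,-1],[0,0,-0.03,0,0,0,-1],[-0.005,0.001,0,0,0,-0.138,-1],[-0.005,0,0,0,0,-0.138,-1],[-0.005,-0.001,0,0,0,-0.138,-1]])

```text
time_s: 6.6
ee_pos: [0.6098, -0.1073, 0.1586]
eef_rot: [3.141, -0.0, 1.214]
force: [0.2, -0.0, -0.0]
grip_width: 0.0003
grip_force: 0.0
```

Request:
jog_arm(motion=[[-0.005,-0.001,0,0,0,-0.138,-1],[-0.005,-0.002,0,0,0,-0.138,-1],[-0.005,-0.003,0,0,0,-0.138,-1],[-0.004,-0.003,0,0,0,-0.138,-1],[-0.004,-0.004,0,0,0,-0.138,-1]])

```text
time_s: 7.1
ee_pos: [0.5945, -0.1296, 0.1584]
eef_rot: [3.142, -0.0, 1.904]
force: [0.3, 0.0, 0.1]
grip_width: 0.0006
grip_force: 0.0
```

Request:
jog_arm(motion=[[-0.003,-0.004,0,0,0,-0.138,-1],[-0.002,-0.005,0,0,0,-0.138,-1],[-0.002,-0.005,0,0,0,-0.138,-1],[-0.001,-0.005,0,0,0,-0.138,-1],[0,-0.005,0,0,0,-0.138,-1]])

```text
time_s: 7.6
ee_pos: [0.5789, -0.1503, 0.1584]
eef_rot: [3.142, 0.0, 2.593]
force: [-0.6, 0.8, 1.0]
grip_width: 0.0007
grip_force: 0.0
```

Request:
jog_arm(motion=[[0,-0.005,0,0,0,-0.138,-1],[0.001,-0.005,0,0,0,-0.138,-1],[0.002,-0.005,0,0,0,-0.138,-1],[0.002,-0.005,0,0,0,-0.138,-1],[0.003,-0.004,0,0,0,-0.138,-1]])

```text
time_s: 8.1
ee_pos: [0.5644, -0.1716, 0.1584]
eef_rot: [3.142, 0.0, -3.0]
force: [-0.1, 0.8, 0.3]
grip_width: 0.0005
grip_force: 0.0
```

```bash
python3 - <<'E'
from h import *
o=ctrl.get_obs();print(o["ee_pos"],o["eef_rot"],o["qpos"][5])
rows([fing(.2,.10),fing(.2,.057)],step=.04,turn=.145)
rows([fing(a,.057) for a in np.arange(.3,1.96,.1)],start=fing(.2,.057),turn=.12)
E
```

```text
[ 0.56442531 -0.17164873  0.15844974] [ 3.14159179e+00  1.22684312e-04 -2.99977516e+00] -2.0699651522495772
[0.0, -0.0, 0.029, 0, 0, 0.0, -1]
[0.0, -0.0, 0.029, 0, 0, 0.0, -1]
-- at [ 0.564 -0.173  0.1   -3.   ]
[0.0, -0.0, 0.022, 0, 0, -0.0, -1]
[0.0, -0.0, 0.022, 0, 0, -0.0, -1]
-- at [ 0.564 -0.173  0.057 -3.   ]
[-0.004, 0.001, 0.0, 0, 0, 0.1, -1]
-- at [ 0.567 -0.171  0.057  3.183]
[-0.004, 0.001, 0.0, 0, 0, 0.1, -1]
-- at [ 0.571 -0.17   0.057  3.083]
[-0.004, 0.001, 0.0, 0, 0, 0.1, -1]
-- at [ 0.575 -0.169  0.057  2.983]
[-0.004, 0.001, 0.0, 0, 0, 0.1, -1]
-- at [ 0.578 -0.168  0.057  2.883]
[-0.004, 0.001, 0.0, 0, 0, 0.1, -1]
-- at [ 0.582 -0.168  0.057  2.783]
[-0.004, 0.001, 0.0, 0, 0, 0.1, -1]
-- at [ 0.586 -0.169  0.057  2.683]
[-0.004, 0.001, 0.0, 0, 0, 0.1, -1]
-- at [ 0.589 -0.169  0.057  2.583]
[-0.004, 0.001, 0.0, 0, 0, 0.1, -1]
-- at [ 0.593 -0.17   0.057  2.483]
[-0.004, 0.001, 0.0, 0, 0, 0.1, -1]
-- at [ 0.596 -0.171  0.057  2.383]
[-0.004, 0.001, 0.0, 0, 0, 0.1, -1]
-- at [ 0.6   -0.173  0.057  2.283]
[-0.004, 0.001, 0.0, 0, 0, 0.1, -1]
-- at [ 0.603 -0.175  0.057  2.183]
[-0.004, 0.001, 0.0, 0, 0, 0.1, -1]
-- at [ 0.606 -0.177  0.057  2.083]
[-0.004, 0.001, 0.0, 0, 0, 0.1, -1]
-- at [ 0.608 -0.18   0.057  1.983]
[-0.004, 0.001, 0.0, 0, 0, 0.1, -1]
-- at [ 0.611 -0.183  0.057  1.883]
[-0.004, 0.001, 0.0, 0, 0, 0.1, -1]
-- at [ 0.613 -0.186  0.057  1.783]
[-0.004, 0.001, 0.0, 0, 0, 0.1, -1]
-- at [ 0.615 -0.189  0.057  1.683]
[-0.004, 0.001, 0.0, 0, 0, 0.1, -1]
-- at [ 0.616 -0.193  0.057  1.583]
```

Request:
jog_arm(motion=[[0,-0.001,0.03,0,0,0,-1],[0,0,0.03,0,0,0,-1],[0,0,0.025,0,0,0,-1],[0,0,0.016,0,0,0,-1],[0,0,0,0,0,0,-1]])

```text
time_s: 8.6
ee_pos: [0.5636, -0.1721, 0.0553]
eef_rot: [3.14, -0.003, -3.005]
force: [0.1, 0.2, 0.2]
grip_width: 0.0004
grip_force: 0.0
```

Request:
jog_arm(motion=[[-0.0036,0.0011,0,0,0,0.1,-1],[-0.0036,0.0011,0,0,0,0.1,-1],[-0.0036,0.0011,0,0,0,0.1,-1],[-0.0036,0.0011,0,0,0,0.1,-1],[0,0,0,0,0,0,-1]])

```text
time_s: 9.1
ee_pos: [0.5796, -0.1684, 0.0586]
eef_rot: [-3.141, 0.001, 2.876]
force: [-0.4, -0.5, 0.2]
grip_width: 0.0004
grip_force: 0.0
```

Request:
jog_arm(motion=[[-0.0036,0.0011,0,0,0,0.1,-1],[0,0,0,0,0,0,-1]])

```text
time_s: 9.3
ee_pos: [0.5833, -0.1682, 0.0583]
eef_rot: [3.141, 0.001, 2.779]
force: [-0.7, -0.3, -0.3]
grip_width: 0.0003
grip_force: 0.0
```

Request:
jog_arm(motion=[[-0.0036,0.0011,0,0,0,0.1,-1],[-0.0036,0.0011,0,0,0,0.1,-1],[0,0,0,0,0,0,-1]])

```text
time_s: 9.6
ee_pos: [0.5906, -0.1691, 0.0579]
eef_rot: [3.141, 0.001, 2.58]
force: [0.7, -0.6, 0.1]
grip_width: 0.0005
grip_force: 0.0
```

```bash
cat >> h.py <<'E'
def st():
    o=ctrl.get_obs();l=toloc(o["ee_pos"])-[-25,-55];phi=(T[2]-o["eef_rot"][2]+np.pi)%(2*np.pi)
    u=np.array([np.sin(phi),np.cos(phi)]);t=np.array([np.cos(phi),-np.sin(phi)])
    print("phi",round(phi,3),"r",(l@u).round(1),"d",(-l@t).round(1),"z",o["ee_pos"][2],"F",np.round(o["force"],1),"M",np.round(o["moment"],2))
E
python3 - <<'E'
from h import *
st();crop("top",280,150,400,240,5,"pics/t2.png")
E
```

```text
phi 0.903 r 35.7 d 11.5 z 0.05793356579058162 F [ 0.7 -0.6  0.1] M [-0.04 -0.05  0.04]
```

View pics/t2.png

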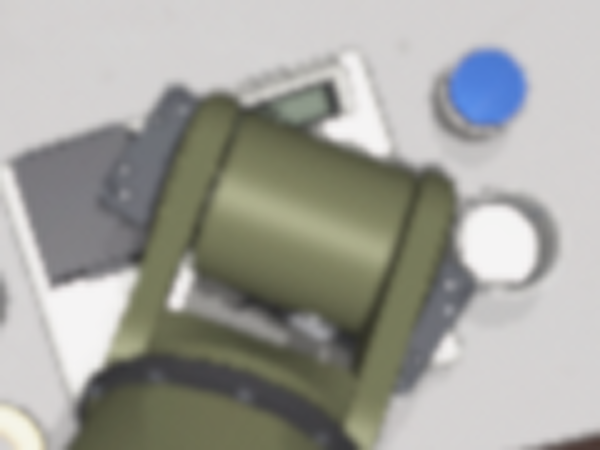

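The arm hides the selector. The tower at about (70,210) shows the lid lying shut. I'll go on with the next clicks.

Request:
jog_arm(motion=[[-0.0036,0.0011,0,0,0,0.1,-1],[-0.0036,0.0011,0,0,0,0.1,-1],[-0.0036,0.0011,0,0,0,0.1,-1],[0,0,0,0,0,0,-1]])

```text
time_s: 10.05
ee_pos: [0.6007, -0.1731, 0.0575]
eef_rot: [3.142, 0.0, 2.281]
force: [0.5, -0.7, -0.1]
grip_width: 0.0003
grip_force: 0.0
```

Request:
jog_arm(motion=[[-0.0036,0.0011,0,0,0,0.1,-1],[-0.0036,0.0011,0,0,0,0.1,-1],[0,0,0,0,0,0,-1]])

```text
time_s: 10.35
ee_pos: [0.607, -0.1776, 0.0577]
eef_rot: [3.141, 0.001, 2.082]
force: [0.6, -1.2, 1.3]
grip_width: 0.0005
grip_force: 0.0
```

```bash
python3 - <<'E'
from h import *
st();crop("side",290,150,390,240,6,"pics/s2.png")
E
```

```text
phi 1.402 r 36.0 d 11.7 z 0.057655664921845914 F [ 0.6 -1.2  1.3] M [-0.05  0.02 -0.02]
```

View pics/s2.png

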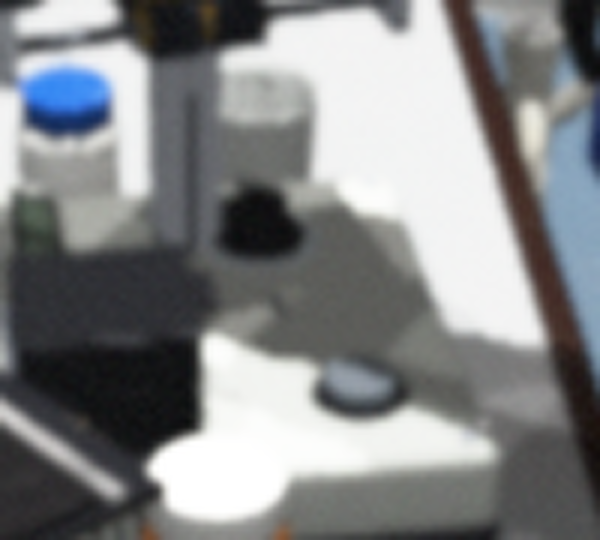

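The side view shows the shut lid at (105,295). The fingers are at (185,150), and the pointer lies behind them, pointing back from the hub at (260,220). One more click to go.

Request:
jog_arm(motion=[[-0.0036,0.0011,0,0,0,0.1,-1],[-0.0036,0.0011,0,0,0,0.1,-1],[-0.0036,0.0011,0,0,0,0.1,-1],[0,0,0,0,0,0,-1]])

```text
time_s: 10.8
ee_pos: [0.6141, -0.1861, 0.0574]
eef_rot: [3.142, 0.0, 1.781]
force: [0.2, -0.4, 0.3]
grip_width: 0.0008
grip_force: 0.0
```

Request:
jog_arm(motion=[[-0.0036,0.0011,0,0,0,0.1,-1],[-0.0036,0.0011,0,0,0,0.1,-1],[0,0,0,0,0,0,-1]])

```text
time_s: 11.1
ee_pos: [0.6175, -0.193, 0.0576]
eef_rot: [3.141, 0.0, 1.582]
force: [-0.1, -0.0, -0.4]
grip_width: 0.0002
grip_force: 0.0
```

```bash
python3 - <<'E'
from h import *
st()
E
```

```text
phi 1.901 r 36.3 d 12.0 z 0.05757917619222136 F [-0.1 -0.  -0.4] M [-0.09  0.07 -0.01]
```

Request:
jog_arm(motion=[[0.008,0,0,0,0,0,-1],[0.007,0,-0.01,0,0,0,-1],[0,0,-0.03,0,0,0,-1],[0,0,-0.03,0,0,0,-1],[0,0,-0.02,0,0,0,-1]])

```text
time_s: 11.6
ee_pos: [0.6179, -0.177, 0.1507]
eef_rot: [3.139, 0.001, 1.582]
force: [-0.6, 0.2, 0.2]
grip_width: 0.0009
grip_force: 0.0
```

```bash
python3 - <<'E'
from h import *
rows([(*loc(-45,62),.14,1.58)],step=.045)
E
```

```text
[0.025, -0.031, 0.004, 0, 0, 0.001, -1]
[0.025, -0.031, 0.004, 0, 0, 0.001, -1]
[0.025, -0.031, 0.004, 0, 0, 0.001, -1]
-- at [ 0.523 -0.102  0.14   1.58 ]
```

Request:
jog_arm(motion=[[0.025,-0.031,0,0,0,0,-1],[0.025,-0.031,0,0,0,0,-1],[0.025,-0.031,0,0,0,0,-1],[0,0,0,0,0,0,-1]])

```text
time_s: 12.0
ee_pos: [0.5211, -0.1005, 0.1483]
eef_rot: [-3.141, -0.0, 1.583]
force: [0.4, -0.7, 0.1]
grip_width: 0.0005
grip_force: 0.0
```

```bash
python3 - <<'E'
from h import *
o=ctrl.get_obs();print(o["ee_pos"],toloc(o["ee_pos"]))
a=ctrl.camera("top")[:,:,::-1][145:260,250:400];b=ctrl.camera("side")[:,:,::-1][140:255,270:390]
im=np.hstack([cv2.resize(x,None,fx=s,fy=s,interpolation=cv2.INTER_CUBIC) for x,s in((a,2.95),(b,2.95))]);print(im.shape);cv2.imwrite("pics/c2.png",im)
E
```

```text
[ 0.52113847 -0.10051771  0.14826009] [-46.55293884  64.0544933 ]
(339, 796, 3)
```

View pics/c2.png

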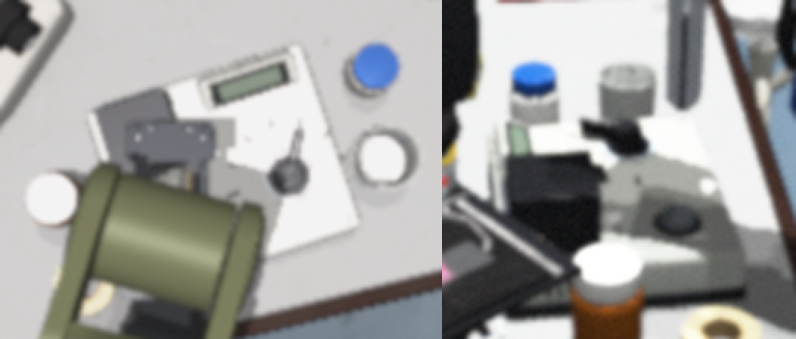

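The top part shows the pointer from the hub (289,175) to its tip (299,128). That is 121° clockwise from +y, so it is in the fifth stop, where the mark was at about (300,121). The lid is shut at (135,105), and the jars and beaker have not moved. Now the key.

Request:
jog_arm(motion=[[-0.0015,0.002,0.03,0,0,0,-1],[0,0,0.03,0,0,0,-1],[0,0,0.025,0,0,0,-1],[0,0,0,0,0,0,-1]])

```text
time_s: 12.5
ee_pos: [0.5251, -0.1049, 0.0598]
eef_rot: [-3.137, -0.001, 1.579]
force: [0.7, -0.1, 0.1]
grip_width: 0.0008
grip_force: 0.0
```

Request:
jog_arm(motion=[[0,0,0.004,0,0,0,-1],[0,0,0.003,0,0,0,-1],[0,0,0.002,0,0,0,-1],[0,0,0,0,0,0,-1]])

```text
time_s: 12.9
ee_pos: [0.5266, -0.1052, 0.0543]
eef_rot: [3.14, 0.001, 1.578]
force: [2.0, -0.3, 2.6]
grip_width: 0.0005
grip_force: 1.3
```

Request:
jog_arm(motion=[[0,0,0.0015,0,0,0,-1],[0,0,0,0,0,0,-1]])

```text
time_s: 13.1
ee_pos: [0.5263, -0.1051, 0.0524]
eef_rot: [3.14, 0.0, 1.578]
force: [3.3, -1.2, 3.6]
grip_width: 0.0004
grip_force: 1.8
```

Request:
jog_arm(motion=[[0,0,0.0015,0,0,0,-1],[0,0,0,0,0,0,-1]])

```text
time_s: 13.3
ee_pos: [0.5265, -0.1051, 0.052]
eef_rot: [3.14, 0.001, 1.578]
force: [-3.3, -0.4, 18.0]
grip_width: 0.0002
grip_force: 8.7
```

Request:
jog_arm(motion=[[0,0,0.001,0,0,0,-1],[0,0,0,0,0,0,-1]])

```text
time_s: 13.5
ee_pos: [0.5265, -0.1051, 0.0517]
eef_rot: [3.14, 0.001, 1.578]
force: [-7.6, 0.8, 27.4]
grip_width: 0.0004
grip_force: 13.6
```

The key is fully down: there is a hard stop at z = 0.052. Now I'll release it.

Request:
jog_arm(motion=[[0,0,-0.005,0,0,0,-1],[0,0,-0.005,0,0,0,-1],[0,0,-0.03,0,0,0,-1],[0,0,-0.04,0,0,0,-1],[0,0,-0.04,0,0,0,-1]])

```text
time_s: 14.0
ee_pos: [0.525, -0.1046, 0.1702]
eef_rot: [-3.139, -0.001, 1.578]
force: [0.4, 0.2, 0.0]
grip_width: 0.0006
grip_force: 0.0
```

Request:
jog_arm(motion=[[0,-0.04,-0.03,0,0,0,-1],[0,-0.04,-0.02,0,0,0,-1],[0,-0.03,0,0,0,0,-1],[0,0,0,0,0,0,-1],[0,0,0,0,0,0,-1]])

```text
time_s: 14.5
ee_pos: [0.4158, -0.1057, 0.2195]
eef_rot: [3.142, -0.0, 1.577]
force: [0.3, 0.3, 0.6]
grip_width: 0.0003
grip_force: 0.0
```

```bash
python3 - <<'E'
from h import *
a=ctrl.camera("top")[:,:,::-1][145:260,250:400];b=ctrl.camera("side")[:,:,::-1][140:255,270:390]
im=np.hstack([cv2.resize(x,None,fx=s,fy=s,interpolation=cv2.INTER_CUBIC) for x,s in((a,2.95),(b,2.95))]);cv2.imwrite("pics/c3.png",im)
E
```

```text
(no output)
```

View pics/c3.png

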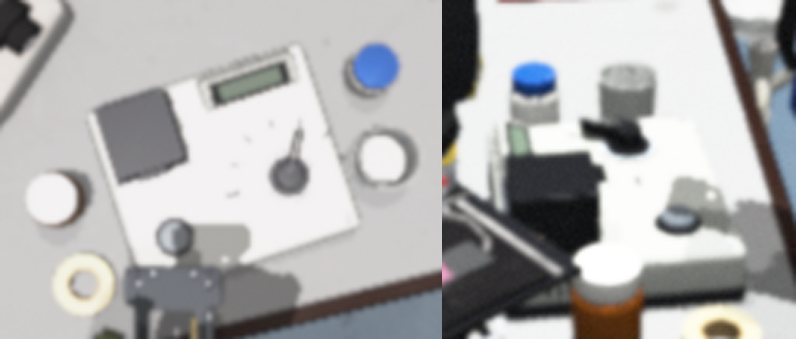

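The lid is shut at (140,135). The pointer is in the fifth stop, with its tip at (299,128). The key is up at (174,237), and everything else stands where it was.

```bash
python3 -c "
from station import ctrl
print(ctrl.hand_in())"
```

```text
the job is handed in; nothing more can be done
None
```

The lid is shut, the selector rests in its fifth stop, and the key was then pressed fully down and has come up again; I handed the job in at about 14.6 s, with the robot clear and nothing else moved.

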